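Unlock the spice carousel and hold the marked jar at the front

ROBOT

A 6-joint arm with a two-finger parallel gripper is mounted at the origin on a cart in front of the work surface, level with it; the furniture and walls round the work are solid. World frame = base frame: x ahead of the robot, y to its left, z up, the work surface at z = 0. Lengths are in m, angles in rad, forces in N, time in s.
With the tool pointing down it reaches from about 0.3 to 0.775 m from the base axis. Payload 14.6 kg.
Tool frame: the origin (TCP) lies at the very end of the fingers, on their centre line; the grasp point (between the pads) lies 19 mm behind it; z points along the fingers, y is the line along which they close (so a half turn about z gives the same grasp; the last joint's range is limited). The gripper opens to 94 mm and grips with 3 to 60 N. Pads are 16 mm wide; open, the fingers measure 119 mm over their backs; the gripper's body (75 mm by 177 mm) begins 78 mm behind the grasp point.
Start: joints at [1.179, 0.3, 1.521, -0, 1.321, -0.067], TCP at [0.176, 0.521, 0.205] pointing down, gripper open.
Joint ranges: [-3.03, 3.03], [-0.79, 2.21], [0.23, 2.52], [-1.04, 4.18], [0, 3.07], [-2.55, 2.55]. Speed limits (rad/s): [2.22, 2.22, 2.57, 3.14, 3.14, 3.14].

INTERFACE

Orientations are given as [roll, pitch, yaw] about the fixed x, y, z axes, in that order (R = Rz(yaw) Ry(pitch) Rx(roll)).
In Python, from station import * gives the robot as it stands.
- The arm moves only by the tool jog_arm, never from a script. Its argument "rows" is a list of rows, each a list of 3 entries, a list of its own where there are three numbers: the shift along the tool's x, y, z in m, then the turn about the tool's z in degrees, then the finger opening in m, from 0 to 0.094. A call has 1 to 12 rows; each row shifts and turns the commanded pose from where the row before left it, along the tool's axes as they then stand; what a row does not reach is not made up. A row lasts 1/12 s, in which the tool goes at most 41.7 mm and 7.16 degrees, less where a joint would pass 70% of its speed; a pose out of reach is approached as far as the arm can. A call is refused whole if a number of a shift passes 0.0417 or a number of a turn 7.16, either way. A call with a gripper value outside its range is refused whole. The fingers move at their own pace and stop on an object; "squeeze" is the grip in N (left out, the last holds). Time passes only in rows, so rows that do not move let the fingers close. It gives the time, the measured TCP pose, the force, the opening and the grip force at its end, in the units of the state.
- get_obs(): the state, without advancing time (a new reading comes with each control period).
- camera(name): name is "side" or "top"; returns a dict with "image" (400x640x3 uint8, red, green, blue), "range_z" (400x640 float32, m along the optical axis (not along the pixel's ray), 0 where there is no reading), "K" (3x3 intrinsics, pixels), "world_from_camera" (4x4, takes a point from camera to world coordinates). Camera axes: x right, y up, looking along -z (the intrinsics and any distortion apply to the point x, -y, -z); pixel columns grow to the right and rows downward; lengths in m; the calibration is good to about 2 mm. A picture is of the moment at which its call begins.
- hand_in(): hands the job in; it is judged then, once.
Trained networks look in a picture, given as the dict that the camera call returned (one of the last four; its "shot" number tells which), for a name from the list of things; names that differ only in an ending like _2 or _b are one class to them, and where a whole thing is asked for, a point or a joint stands for the part that bears it (a point fixed in the world has none). Each returns a list of dicts, best first, with "p" (0 to 1); they miss things now and then, are a little off and sometimes report something else, mostly with a low value. They report only what shows in the picture. A call takes as long as a camera call. They do not tell look-alikes from the thing itself.
- search_frame(label, picture): "at" ([column, row] as shares, 0 to 1, of the picture: columns of its width, rows of its height, amid what is visible of it).
- spot_point(label, picture): "at" ([column, row] as shares, 0 to 1, of the picture: columns of its width, rows of its height: a listed point, or the origin of a listed thing).
The state is a dict: "time_s": time; "qpos": joint angles; "joint_vel": joint speeds; "tau": joint torques, N m; "ee_pos": TCP position; "eef_rot": TCP orientation; "force": force on the tool from outside, world axes, zero at the start; "moment": the same for the moment, N m; "grip_width": finger opening in m; "grip_force": force on a finger pad.
Only numpy, scipy, OpenCV 4.12 (cv2) and the standard library are available. Lean on these libraries where they do the work, as an engineer would, in place of code of your own. Each camera call takes 0.05 s, during which the arm holds its last target. There are 200 camera calls.

TASK

Pull the red lock key up out of the spice carousel's lock and set it down on the worktop, clear of the carousel. Then, by the black bar in the middle, turn the carousel until the jar with the yellow dot on its cap stands in line with the white front pointer, and keep hold of the bar so that the spring cannot turn it back: finish while still holding it still there. Do not push or grip the jars, keep them all standing in their wells, and leave the other things on the worktop where they are.

Things in the scene. Friction and masses are not known exactly. Their poses are not given: they have to be found in the camera images.
- carousel: Fixed dark round foot of the spice carousel, 216 mm across, 8 mm thick. Origin on the turning axis at worktop height, z up. Its -x axis is its front (white pointer), turned roughly to the robot. On its +y side is the grey lock housing, 46 mm high, 92 mm wide, reaching 148 mm from the axis.
- turntable_top (a point): Centre of the pale wooden turntable's top, on the axis, 16 mm above the worktop. Turntable 200 mm across, with eight wells (steel wire rings on posts, 18 mm high, 43 mm inside) 45 degrees apart, centres 72 mm from the axis. At the start four jars, in any order, stand in the wells 22.5 and 67.5 degrees to either side of the front; the rest are empty. Jar tops reach 121 mm above the worktop.
- front_pointer (a point): The white pointer line (24 x 6 mm) at the front of the carousel's foot, 117 mm from the turning axis in the foot's -x direction, 11 mm above the worktop. It does not turn.
- turntable (a joint): Angle of the turntable about the vertical, rad, positive anticlockwise seen from above; 0 = the locked position, stops at -1.9 and 1.9. While the lock key is in, it cannot turn. A weak return spring (0.12 N m per rad, nearly frictionless) turns it back to 0 as soon as it is let go.
- bar (a point): Black bar on a post in the middle of the turntable, turning with it, by which it is turned: 60 mm long (its x axis), 16 mm thick (its y axis), from 135 to 172 mm above the worktop. This point is the bar's centre, on the turning axis, 153.5 mm above the worktop; its axes coincide with the foot's at joint value 0. It stands above the jars.
- jar_marked: The marked spice jar: dark cap with a round bright yellow dot (32 mm) on top, green label; 41 mm diameter, 105 mm tall, about 0.11 kg, loose, standing in a well of the turntable; origin at the centre of its underside (16 mm above the worktop), z up.
- jar_a: Spice jar with plain dark cap and blue label; 41 mm diameter, 105 mm tall, about 0.11 kg, loose, standing in a well of the turntable; origin at the centre of its underside (16 mm above the worktop), z up.
- jar_b: Spice jar with plain dark cap and brown label; 41 mm diameter, 105 mm tall, about 0.11 kg, loose, standing in a well of the turntable; origin at the centre of its underside (16 mm above the worktop), z up.
- jar_c: Spice jar with plain dark cap and blue label; 41 mm diameter, 105 mm tall, about 0.11 kg, loose, standing in a well of the turntable; origin at the centre of its underside (16 mm above the worktop), z up.
- lock_key: Red upright lock key, loose, about 60 g: a block 44 mm (its x) by 20 mm (its y) by 104 mm (z), origin at the centre of its underside. At the start it stands in the lock housing, axes as the foot's, top 110 mm above the worktop; above the 46 mm high housing its 44 mm apart end faces are free to grip. It blocks the turntable; lock_seat tells how it comes out.
- lock_seat (a point): Where the key's origin stands at the start: 128 mm from the turning axis in the foot's +y direction, 6 mm above the worktop; stays with the foot. A sprung catch snaps into a groove in the key's +x edge: pulling it straight up takes roughly 8 to 14 N for the first 10 mm and drags less until 25 mm; the key is clear of the housing after 45 mm.
- pepper_mill: Wooden pepper mill, 58 mm across, 170 mm tall, loose bystander; origin at the centre of its underside.
- lemon: Lemon, 78 x 55 x 56 mm, loose bystander; origin under its middle.
- striped_mug: Mug with dark stripes, 86 x 120 x 90 mm, loose bystander on the black hob; origin under the middle of cup and handle.
- coffee_jar: Glass jar of ground coffee, 91 mm across, 185 mm tall, loose bystander; origin at the centre of its underside.
- tumbler: Clear glass tumbler, 80 mm across, 91 mm tall, loose bystander; origin at the centre of its underside.
Things that resemble listed ones, but are neither listed nor needed, are in the scene too. Leave any pink or purple look-alike of the jar_b alone.

How it is judged:
By the outcome, as a careful person would: the job done as asked, in the order asked, and still so for the second after the job is handed in, while the arm keeps its last pose, push and grip.
It also fails if it takes over 51 s, if anything falls off the work surface, if the arm or the gripper's body presses on something with over 40 N, if the wrist force passes 120 N, or if a joint passes its speed limit or range.

## Working session

There is one attempt and no reset: what is moved stays moved. The work goes in short steps, Python scripts to look and compute and a tool call to move; the robot and the scene stay as the last step left them, time stands still between calls to the robot, and variables do not carry over. Pictures are saved under pics/ and viewed, at most 10 in all, crops included, and the job is handed in when it is done.

Besides the shell and the picture viewer there is one more tool, called after "Request:" as name(argument=value, ...), one argument or row to a line, values as JSON. jog_arm: Moves the arm, as the interface text tells. Its arguments: {"type":"object","properties":{"rows":{"type":"array","items":{"type":"array"}},"squeeze":{"type":"number"}},"required":["rows"]}

```bash
mkdir -p pics; cat > h.py <<'E'
from station import *
import numpy as np, cv2
def pt(c,u,v,z=None):
    K=c["K"];T=np.array(c["world_from_camera"])
    d=np.array([(u-K[0][2])/K[0][0],-(v-K[1][2])/K[1][1],-1.])
    r=T[:3,:3]@d
    if z is None:
        p=c["range_z"][int(v)-1:int(v)+2,int(u)-1:int(u)+2]; s=np.median(p)
    else: s=(z-T[2,3])/r[2]
    return T[:3,3]+s*r
def save(c,n): cv2.imwrite("pics/"+n,c["image"][:,:,::-1])
E
python3 - <<'E'
from h import *
np.set_printoptions(precision=4,suppress=True)
o=get_obs();print(o)
for n in("top","side"):
    c=camera(n);save(c,n+"0.png");print(n,c["K"],c["world_from_camera"])
    for l,z in[("bar",.1535),("turntable_top",.016),("front_pointer",.011),("lock_seat",.006),("lock_key",.006),("jar_marked",.016),("carousel",0),("pepper_mill",0),("lemon",0),("striped_mug",0),("coffee_jar",0),("tumbler",0)]:
        for r in spot_point(l,c)[:2]:
            u,v=r["at"][0]*640,r["at"][1]*400
            print(l,round(r["p"],2),round(u),round(v),pt(c,u,v,z))
E
```

```text
{'time_s': 0.0, 'qpos': array([ 1.1794,  0.3005,  1.5216, -0.    ,  1.3207, -0.0666]), 'joint_vel': array([ 0.0003, -0.    , -0.0001,  0.0024,  0.0007, -0.0008]), 'tau': array([ -0.0015, -53.1809, -35.2743,   0.0709,   0.0244,  -0.0001]), 'ee_pos': array([0.1754, 0.521 , 0.2049]), 'eef_rot': array([-3.1405, -0.0001,  2.8168]), 'force': array([-0.2306,  0.035 ,  0.2649]), 'moment': array([ 0.0276,  0.0011, -0.0024]), 'grip_force': 0.0, 'grip_width': 0.09432600788086999}
top [[503.9243   0.     327.8751]
 [  0.     503.9243 196.1164]
 [  0.       0.       1.    ]] [[ 0.1802  0.8474 -0.4994 -0.1709]
 [-0.9836  0.157  -0.0885 -0.131 ]
 [ 0.0034  0.5072  0.8618  1.4141]
 [ 0.      0.      0.      1.    ]]
bar 0.69 328 213 [ 0.5041 -0.011   0.1535]
turntable_top 0.78 331 232 [ 0.5148 -0.0189  0.016 ]
front_pointer 0.58 322 267 [ 0.3984 -0.0143  0.011 ]
lock_seat 0.61 290 226 [0.5153 0.1106 0.006 ]
lock_seat 0.15 403 186 [ 0.7265 -0.2209  0.006 ]
lock_key 0.47 290 226 [0.5169 0.112  0.006 ]
lock_key 0.36 362 176 [ 0.7414 -0.0846  0.006 ]
jar_marked 0.88 333 256 [ 0.4361 -0.0402  0.016 ]
car
[... 526 characters left out ...]
942]
 [-0.0127  0.9228  0.385   0.6304]
 [ 0.      0.      0.      1.    ]]
bar 0.58 331 184 [ 0.5043 -0.0249  0.1535]
turntable_top 0.75 329 227 [ 0.5041 -0.0102  0.016 ]
front_pointer 0.69 350 222 [ 0.4503 -0.0695  0.011 ]
front_pointer 0.67 362 231 [ 0.401  -0.0202  0.011 ]
lock_seat 0.9 312 248 [0.5209 0.1182 0.006 ]
lock_key 0.76 315 244 [0.5185 0.0957 0.006 ]
jar_marked 0.46 351 223 [ 0.4444 -0.0513  0.016 ]
carousel 0.71 329 230 [ 0.5081 -0.0155  0.    ]
pepper_mill 0.55 267 211 [ 0.7522 -0.1024  0.    ]
lemon 0.62 256 237 [0.7092 0.092  0.    ]
striped_mug 0.75 232 295 [0.6426 0.3898 0.    ]
coffee_jar 0.75 281 199 [ 0.7409 -0.2114  0.    ]
tumbler 0.84 231 249 [0.7515 0.1796 0.    ]
```

```bash
python3 - <<'E'
import cv2
a=cv2.imread("pics/top0.png")[130:330,190:450];b=cv2.imread("pics/side0.png")[100:300,200:460]
cv2.imwrite("pics/a.png",cv2.resize(a,None,fx=3,fy=3,interpolation=2)[:600,:780]);cv2.imwrite("pics/b.png",cv2.resize(b,None,fx=3,fy=3,interpolation=2))
import numpy as np
from h import *
np.set_printoptions(precision=4,suppress=True)
for n in("top","side"):
    c=camera(n);im=c["image"].astype(int);hsv=cv2.cvtColor(c["image"],cv2.COLOR_RGB2HSV)
    K=c["K"];T=c["world_from_camera"];vv,uu=np.mgrid[:400,:640];s=c["range_z"]
    P=np.stack([(uu-K[0][2])/K[0][0]*s,-(vv-K[1][2])/K[1][1]*s,-s],-1)@T[:3,:3].T+T[:3,3]
    roi=(np.hypot(P[...,0]-.51,P[...,1]+.015)<.19)&(s>0)
    red=roi&((hsv[...,0]<8)|(hsv[...,0]>172))&(hsv[...,1]>140)&(hsv[...,2]>70)
    t=red&(abs(P[...,2]-.11)<.006)
    print(n,"red top",t.sum(),P[t].mean(0), cv2.minAreaRect(P[t][:,:2].astype(np.float32)*1000), "all red",red.sum(),P[red].min(0),P[red].max(0))
    b=roi&(abs(P[...,2]-.172)<.006)
    print("bar",b.sum(),P[b].mean(0),cv2.minAreaRect(P[b][:,:2].astype(np.float32)*1000))
    y=roi&(abs(hsv[...,0].astype(int)-27)<7)&(hsv[...,1]>150)&(hsv[...,2]>120)&(P[...,2]>.1)
    print("yellow",y.sum(),P[y].mean(0))
    w=(hsv[...,1]<40)&(hsv[...,2]>200)&(np.hypot(P[...,0]-.40,P[...,1]+.016)<.03)&(P[...,2]<.02)&(s>0)
    print("white",w.sum(),P[w].mean(0) if w.any() else 0)
    cap=roi&(abs(P[...,2]-.121)<.005);print("caps",cap.sum())
    nn,l,st,ce=cv2.connectedComponentsWithStats(cap.astype(np.uint8))
    for i in range(1,nn):
        if st[i,4]>15: print(st[i,4],ce[i],P[l==i].mean(0))
E
```

```text
top red top 64 [0.5153 0.1056 0.1084] ((515.2566528320312, 105.31439208984375), (15.28817081451416, 41.13664627075195), 87.7243881225586) all red 81 [0.4947 0.0973 0.0273] [0.5358 0.1134 0.115 ]
bar 98 [ 0.5037 -0.0191  0.1701] ((503.5967712402344, -19.054288864135742), (15.428415298461914, 60.12228775024414), 83.8130111694336)
yellow 0 [nan nan nan]
white 126 [ 0.3961 -0.0163 -0.9139]
caps 522
132 [305.5606 221.6439] [0.4831 0.0499 0.12  ]
132 [349.947  233.0455] [ 0.47   -0.0822  0.1204]
126 [314.6905 236.6984] [0.4405 0.0146 0.1202]
128 [333.2969 241.3906] [ 0.4356 -0.04    0.1202]
side red top 63 [0.5191 0.1136 0.1091] ((519.4819946289062, 112.07181549072266), (20.888015747070312, 40.52754211425781), 78.44219207763672) all red 340 [0.4989 0.0437 0.0143] [0.5672 0.1244 0.1129]
bar 66 [ 0.5082 -0.0139  0.1708] ((508.3404846191406, -16.488374710083008), (17.60130500793457, 58.37800216674805), 83.82282257080078)
yellow 4 [ 0.4409 -0.0418  0.1207]
white 21 [ 0.388  -0.0117  0.0056]
caps 315
219 [347.8767 195.5616] [ 0.451  -0.0257  0.1212]
81 [329.4321 204.2222] [0.4876 0.0546 0.1211]<stdin>:18: RuntimeWarning: Mean of empty slice.
  ret = um.true_divide(
```

View pics/a.png

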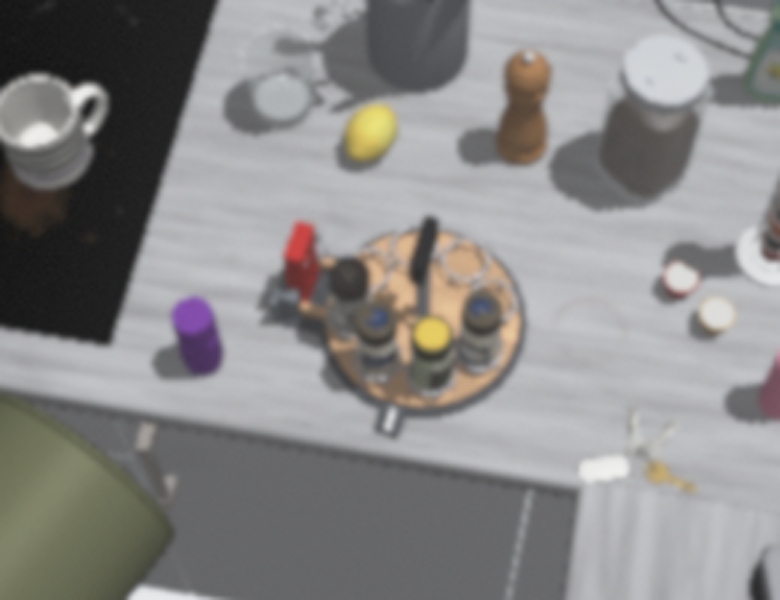

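View pics/b.png

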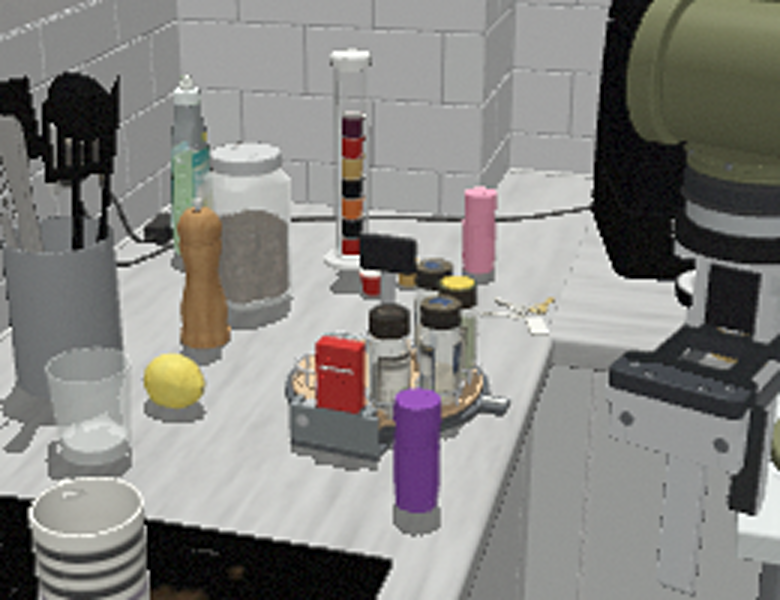

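View pics/top0.png

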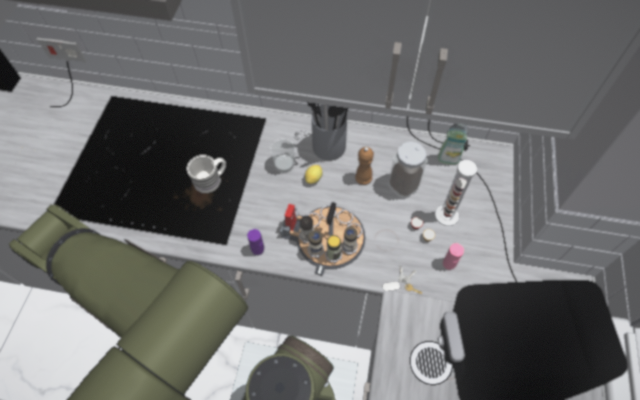

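The top view shows the dotted jar just right of the pointer (crop pixel 432,335; pointer at 390,420), the key at (300,255) and the purple look-alike at (198,335). The marked jar therefore needs about 22.5° clockwise. I'm moving above the key.

Request:
jog_arm(
  rows=[
    [[-0.019,-0.0117,0],0,0.094],
    [[-0.019,-0.0117,0],0,0.094],
    [[-0.019,-0.0117,0],0,0.094],
    [[-0.019,-0.0117,0],0,0.094],
    [[-0.019,-0.0117,0],0,0.094],
    [[-0.019,-0.0117,0],0,0.094],
    [[-0.019,-0.0117,0],0,0.094],
    [[-0.019,-0.0117,0],0,0.094],
    [[-0.019,-0.0117,0],0,0.094],
    [[-0.019,-0.0117,0],0,0.094],
    [[-0.019,-0.0117,0],0,0.094],
    [[-0.019,-0.0117,0],0,0.094],
  ],
)

```text
time_s: 2.4
ee_pos: [0.3474, 0.3145, 0.2056]
eef_rot: [3.141, 0.0, 2.817]
force: [-0.1, 0.3, 0.6]
grip_width: 0.094
grip_force: 0.0
```

Request:
jog_arm(
  rows=[
    [[-0.019,-0.0117,0],0,0.094],
    [[-0.019,-0.0117,0],0,0.094],
    [[-0.019,-0.0117,0],0,0.094],
    [[-0.019,-0.0117,0],0,0.094],
    [[-0.019,-0.0117,0],0,0.094],
    [[-0.019,-0.0117,0],0,0.094],
    [[-0.019,-0.0117,0],0,0.094],
    [[-0.019,-0.0117,0],0,0.094],
    [[-0.019,-0.0117,0],0,0.094],
    [[-0.019,-0.0117,0],0,0.094],
    [[-0.019,-0.0117,0],0,0.094],
    [[-0.019,-0.0117,0],0,0.094],
  ],
)

```text
time_s: 3.4
ee_pos: [0.5187, 0.1086, 0.2055]
eef_rot: [3.142, 0.0, 2.817]
force: [0.8, -0.1, -0.1]
grip_width: 0.0939
grip_force: 0.0
```

Request:
jog_arm(
  rows=[
    [[0,0,0],7,0.094],
    [[0,0,0],7,0.094],
    [[0,0,0],7,0.094],
    [[0,0,0],7,0.094],
    [[0,0,0],7,0.094],
    [[0,0,0],7,0.094],
    [[0,0,0],7,0.094],
    [[0,0,0],7,0.094],
    [[0,0,0],7,0.094],
    [[0,0,0],7,0.094],
    [[0,0,0],7,0.094],
    [[0,0,0],0,0.094],
  ],
)

```text
time_s: 4.4
ee_pos: [0.5181, 0.1096, 0.2055]
eef_rot: [3.142, 0.0, 1.467]
force: [-0.0, -0.1, -0.0]
grip_width: 0.094
grip_force: 0.0
```

```bash
python3 - <<'E'
from h import *
np.set_printoptions(precision=4,suppress=True)
c=camera("side");cv2.imwrite("pics/c.png",cv2.resize(c["image"][60:300,180:480,::-1],None,fx=2.5,fy=2.5,interpolation=2))
K=c["K"];T=c["world_from_camera"];s=c["range_z"];vv,uu=np.mgrid[:400,:640]
P=np.stack([(uu-K[0][2])/K[0][0]*s,-(vv-K[1][2])/K[1][1]*s,-s],-1)@T[:3,:3].T+T[:3,3]
m=(P[...,2]>.19)&(P[...,2]<.235)&(np.hypot(P[...,0]-.518,P[...,1]-.11)<.1)&(s>0)
n,l,st,ce=cv2.connectedComponentsWithStats(m.astype(np.uint8))
for i in range(1,n):
    if st[i,4]>20: q=P[l==i];print(st[i],q.min(0),q.max(0),np.median(q,0))
t=camera("top");save(t,"t1.png")
for k,z in(("front_pointer",.011),("turntable_top",.016)):
  for cc in(t,c):
    for r in spot_point(k,cc)[:1]: print(k,r["p"],pt(cc,r["at"][0]*640,r["at"][1]*400,z))
def proj(p):
    q=T[:3,:3].T@(np.array(p)-T[:3,3]);return K[0][2]+K[0][0]*q[0]/-q[2],K[1][2]-K[1][1]*q[1]/-q[2]
e=get_obs()["ee_pos"];print("tcp px",proj(e))
E
```

```text
[293 170   7  12  65] [0.5633 0.0945 0.2056] [0.5787 0.1152 0.235 ] [0.5678 0.1107 0.2223]
[329 174   7  12  59] [0.4582 0.1045 0.2065] [0.4727 0.1286 0.2347] [0.4643 0.1224 0.2241]
front_pointer 0.74 [0.4519 0.0178 0.011 ]
front_pointer 0.55 [0.3969 0.006  0.011 ]
turntable_top 0.7 [0.5085 0.0999 0.016 ]
turntable_top 0.66 [ 0.4979 -0.0197  0.016 ]
tcp px (np.float64(313.6927418178494), np.float64(182.41291929351107))
```

View pics/c.png

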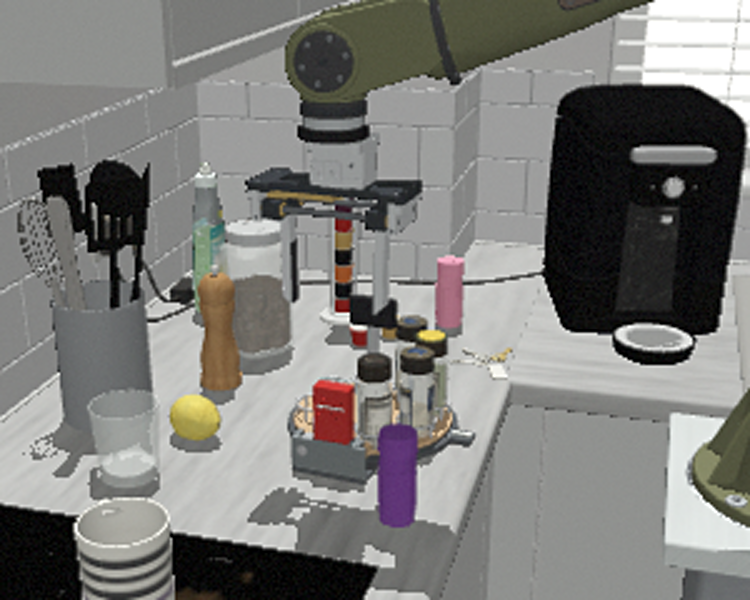

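Request:
jog_arm(
  rows=[
    [[0.0025,0.002,0.004],0,0.094],
    [[0,0,0.013],0,0.094],
    [[0,0,0.015],0,0.094],
    [[0,0,0.015],0,0.094],
    [[0,0,0.015],0,0.094],
    [[0,0,0.015],0,0.094],
    [[0,0,0.015],0,0.094],
    [[0,0,0.015],0,0.094],
    [[0,0,0.015],0,0.094],
    [[0,0,0.012],0,0.094],
    [[0,0,0.009],0,0.094],
    [[0,0,0],0,0.094],
  ],
)

```text
time_s: 5.7
ee_pos: [0.5195, 0.1118, 0.0606]
eef_rot: [-3.139, 0.001, 1.474]
force: [0.1, 0.0, -1.5]
grip_width: 0.0939
grip_force: 0.0
```

Request:
jog_arm(
  rows=[
    [[0,0,0],0,0.04],
    [[0,0,0],0,0.04],
    [[0,0,0],0,0.04],
    [[0,0,0],0,0.04],
    [[0,0,0],0,0.04],
    [[0,0,0],0,0.04],
    [[0,0,0],0,0.04],
    [[0,0,0],0,0.04],
  ],
  squeeze=6,
)

```text
time_s: 6.37
ee_pos: [0.5209, 0.1119, 0.0628]
eef_rot: [3.14, -0.0, 1.473]
force: [10.9, -1.4, 4.4]
grip_width: 0.0444
grip_force: 6.0
```

Request:
jog_arm(
  rows=[
    [[0,0.001,0],0,0.04],
    [[0,0,0],0,0.04],
    [[0,0,0],0,0.04],
  ],
)

```text
time_s: 6.62
ee_pos: [0.5216, 0.1118, 0.0628]
eef_rot: [3.141, -0.0, 1.473]
force: [-0.3, -0.5, 4.8]
grip_width: 0.0439
grip_force: 6.0
```

Request:
jog_arm(
  rows=[
    [[0,0,0],0,0.04],
    [[0,0,0],0,0.04],
    [[0,0,0],0,0.04],
    [[0,0,-0.002],0,0.04],
    [[0,0,-0.002],0,0.04],
    [[0,0,-0.002],0,0.04],
    [[0,0,-0.003],0,0.04],
    [[0,0,-0.003],0,0.04],
    [[0,0,-0.003],0,0.04],
    [[0,0,-0.003],0,0.04],
    [[0,0,-0.003],0,0.04],
    [[0,0,-0.003],0,0.04],
  ],
  squeeze=40,
)

```text
time_s: 7.62
ee_pos: [0.5214, 0.1115, 0.0856]
eef_rot: [3.141, 0.0, 1.473]
force: [8.1, -0.9, -12.9]
grip_width: 0.0439
grip_force: 40.0
```

Request:
jog_arm(
  rows=[
    [[0,0,-0.004],0,0.04],
    [[0,0,-0.005],0,0.04],
    [[0,0,-0.005],0,0.04],
    [[0,0,-0.006],0,0.04],
    [[0,0,-0.006],0,0.04],
    [[0,0,-0.006],0,0.04],
    [[0,0,-0.006],0,0.04],
    [[0,0,-0.006],0,0.04],
    [[0,0,-0.006],0,0.04],
    [[0,0,-0.006],0,0.04],
    [[0,0,0],0,0.04],
    [[0,0,0],0,0.04],
  ],
)

```text
time_s: 8.62
ee_pos: [0.5214, 0.1118, 0.1427]
eef_rot: [3.141, -0.0, 1.473]
force: [0.1, -0.3, -0.7]
grip_width: 0.0436
grip_force: 40.0
```

```bash
python3 - <<'E'
from h import *
np.set_printoptions(precision=4,suppress=True)
c=camera("side");cv2.imwrite("pics/d.png",cv2.resize(c["image"][60:300,180:480,::-1],None,fx=2.5,fy=2.5,interpolation=2))
K=c["K"];T=c["world_from_camera"];s=c["range_z"];vv,uu=np.mgrid[:400,:640]
P=np.stack([(uu-K[0][2])/K[0][0]*s,-(vv-K[1][2])/K[1][1]*s,-s],-1)@T[:3,:3].T+T[:3,3]
h=cv2.cvtColor(c["image"],cv2.COLOR_RGB2HSV)
g=(s>0)&(P[...,1]<.3)&(P[...,1]>0)&(P[...,0]>.3)&(P[...,0]<.65)
red=g&((h[...,0]<8)|(h[...,0]>172))&(h[...,1]>140)&(h[...,2]>70)
n,l,st,ce=cv2.connectedComponentsWithStats(red.astype(np.uint8))
for i in range(1,n):
    if st[i,4]>30: print(st[i],np.percentile(P[l==i],[3,50,97],axis=0))
pu=g&(abs(h[...,0].astype(int)-140)<10)&(h[...,1]>120);print("purple",np.percentile(P[pu],[3,50,97],axis=0))
bl=(h[...,2]<45)&(s>0)&(abs(P[...,2])<.012)&(P[...,0]>.45)&(P[...,0]<.7);print("hob ymin",np.percentile(P[bl][:,1],[2,5,50]))
print(get_obs()["force"])
E
```

```text
[305 187  17  37 497] [[0.4998 0.1112 0.0905]
 [0.5206 0.1175 0.1369]
 [0.5414 0.1222 0.1903]]
purple [[0.4066 0.1873 0.0064]
 [0.4219 0.2081 0.0644]
 [0.4406 0.2144 0.1069]]
hob ymin [0.3097 0.3353 0.5752]
[-0.1215 -1.0593 -1.0938]
```

View pics/d.png

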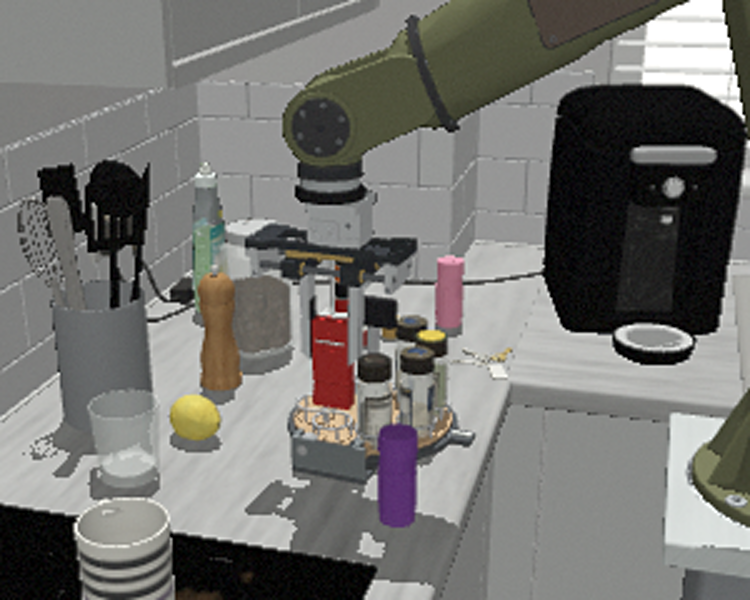

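The key is out: red block at crop pixel (333,360), its lower end above the grey housing, and all four jars are standing. I'm carrying it to the free spot near (0.58, 0.20).

Request:
jog_arm(
  rows=[
    [[0.006,0.003,0],0,0.04],
    [[0.012,0.006,0],0,0.04],
    [[0.012,0.007,0],0,0.04],
    [[0.012,0.007,0],0,0.04],
    [[0.012,0.007,0],0,0.04],
    [[0.012,0.007,0],0,0.04],
    [[0.012,0.006,0],0,0.04],
    [[0.012,0.005,0],0,0.04],
    [[0.005,0.003,0],0,0.04],
    [[0,0,0.008],0,0.04],
    [[0,0,0.012],0,0.04],
    [[0,0,0.012],0,0.04],
  ],
)

```text
time_s: 9.67
ee_pos: [0.5809, 0.2009, 0.1089]
eef_rot: [-3.141, 0.0, 1.473]
force: [0.3, -0.6, -1.7]
grip_width: 0.0438
grip_force: 40.0
```

Request:
jog_arm(
  rows=[
    [[0,0,0.012],0,0.04],
    [[0,0,0.012],0,0.04],
    [[0,0,0.01],0,0.04],
    [[0,0,0.007],0,0.04],
    [[0,0,0.004],0,0.04],
    [[0,0,0.003],0,0.04],
    [[0,0,0.002],0,0.04],
    [[0,0,0],0,0.04],
    [[0,0,0],0,0.04],
  ],
)

```text
time_s: 10.42
ee_pos: [0.5815, 0.2014, 0.0608]
eef_rot: [3.141, -0.0, 1.473]
force: [-0.2, -0.5, -0.9]
grip_width: 0.0443
grip_force: 40.0
```

Request:
jog_arm(
  rows=[
    [[0,0,0.001],0,0.04],
    [[0,0,0.001],0,0.04],
    [[0,0,0.001],0,0.04],
    [[0,0,0],0,0.04],
    [[0,0,0],0,0.04],
  ],
)

```text
time_s: 10.83
ee_pos: [0.5813, 0.2013, 0.0574]
eef_rot: [-3.142, 0.0, 1.473]
force: [-0.3, 0.3, -0.6]
grip_width: 0.0435
grip_force: 40.0
```

Request:
jog_arm(
  rows=[
    [[0,0,0.0005],0,0.04],
    [[0,0,0.0005],0,0.04],
    [[0,0,0],0,0.04],
    [[0,0,0],0,0.04],
  ],
)

```text
time_s: 11.17
ee_pos: [0.5814, 0.2014, 0.0569]
eef_rot: [3.141, -0.0, 1.473]
force: [-2.9, -1.2, 5.0]
grip_width: 0.0438
grip_force: 40.0
```

Request:
jog_arm(
  rows=[
    [[0,0,0],0,0.044],
    [[0,0,0],0,0.045],
    [[0,0,0],0,0.047],
    [[0,0,0],0,0.05],
    [[0,0,0],0,0.06],
    [[0,0,0],0,0.07],
    [[0,0,0],0,0.07],
    [[0,0,0],0,0.07],
  ],
  squeeze=4,
)

```text
time_s: 11.83
ee_pos: [0.5813, 0.2013, 0.0564]
eef_rot: [-3.142, 0.0, 1.473]
force: [0.5, 0.6, 0.8]
grip_width: 0.0692
grip_force: 0.0
```

Request:
jog_arm(
  rows=[
    [[0,0,-0.008],0,0.07],
    [[0,0,-0.014],0,0.07],
    [[0,0,-0.016],0,0.07],
    [[0,0,-0.016],0,0.07],
    [[0,0,-0.016],0,0.07],
    [[0,0,-0.016],0,0.07],
    [[0,0,-0.016],0,0.07],
    [[0,0,-0.016],0,0.07],
    [[0,0,-0.016],0,0.07],
    [[0,0,-0.01],0,0.07],
    [[0,0,-0.006],0,0.07],
    [[0,0,0],0,0.07],
  ],
)

```text
time_s: 12.83
ee_pos: [0.5817, 0.2015, 0.2078]
eef_rot: [3.14, -0.001, 1.473]
force: [0.6, -0.3, -0.2]
grip_width: 0.07
grip_force: 0.0
```

```bash
cat > m.py <<'E'
from h import *
np.set_printoptions(precision=4,suppress=True)
def cloud(c):
    K=c["K"];T=c["world_from_camera"];s=c["range_z"];vv,uu=np.mgrid[:400,:640]
    P=np.stack([(uu-K[0][2])/K[0][0]*s,-(vv-K[1][2])/K[1][1]*s,-s],-1)@T[:3,:3].T+T[:3,3]
    P[s<=0]=9
    return P,cv2.cvtColor(c["image"],cv2.COLOR_RGB2HSV)
E
python3 - <<'E'
from m import *
c=camera("side");P,h=cloud(c)
r=((h[...,0]<8)|(h[...,0]>172))&(h[...,1]>140)&(h[...,2]>70)&(np.hypot(P[...,0]-.58,P[...,1]-.2)<.08)
print("key",r.sum(),np.percentile(P[r],[3,50,97],axis=0))
o=get_obs();print(o["ee_pos"],o["time_s"],o["qpos"])
for n in("top","side"):
    c=camera(n);P,h=cloud(c);print(n)
    b=(abs(P[...,2]-.172)<.006)&(np.hypot(P[...,0]-.506,P[...,1]+.017)<.06)
    print("bar",b.sum(),P[b].mean(0),cv2.minAreaRect(P[b][:,:2].astype(np.float32)*1000))
    b=(abs(P[...,2]-.121)<.004)&(np.hypot(P[...,0]-.506,P[...,1]+.017)<.13)
    k,l,st,ce=cv2.connectedComponentsWithStats(b.astype(np.uint8))
    for i in range(1,k):
        if st[i,4]>20: print(st[i,4],P[l==i].mean(0))
E
```

```text
key 556 [[0.5593 0.1958 0.0044]
 [0.578  0.2066 0.0567]
 [0.6007 0.211  0.1047]]
[0.5814 0.2014 0.2065] 12.8833 [0.2739 0.4459 1.3197 0.     1.3756 0.3718]
top
bar 93 [ 0.5025 -0.0189  0.1706] ((503.9390563964844, -19.05672264099121), (15.928508758544922, 58.820167541503906), 83.73902893066406)
113 [0.4827 0.0495 0.1206]
121 [ 0.4709 -0.0823  0.1203]
114 [0.4398 0.0152 0.1208]
125 [ 0.4353 -0.0404  0.1206]
side
bar 66 [ 0.5079 -0.0142  0.1707] ((507.9910888671875, -15.823731422424316), (58.277000427246094, 21.831262588500977), 1.629347562789917)
207 [ 0.4517 -0.0275  0.1214]
81 [0.4872 0.0547 0.1214]
```

Request:
jog_arm(
  rows=[
    [[-0.01,-0.002,0],0,0.07],
    [[-0.02,-0.0045,0],0,0.07],
    [[-0.02,-0.0045,0],0,0.07],
    [[-0.02,-0.0045,0],0,0.07],
    [[-0.02,-0.0045,0],0,0.07],
    [[-0.02,-0.005,0],0,0.07],
    [[-0.02,-0.005,0],0,0.07],
    [[-0.02,-0.005,0],0,0.07],
    [[-0.02,-0.005,0],0,0.07],
    [[-0.02,-0.004,0],0,0.07],
    [[-0.02,-0.004,0],0,0.07],
    [[-0.012,-0.002,0],0,0.07],
  ],
)

```text
time_s: 13.98
ee_pos: [0.5088, -0.0166, 0.206]
eef_rot: [-3.141, 0.0, 1.472]
force: [-0.9, 0.1, 0.8]
grip_width: 0.0699
grip_force: 0.0
```

Request:
jog_arm(
  rows=[
    [[0,0,0],-7,0.07],
    [[0,0,0],-7,0.07],
    [[0,0,0],-7,0.07],
    [[0,0,0],-7,0.07],
    [[0,0,0],-7,0.07],
    [[0,0,0],-7,0.07],
    [[0,0,0],-7,0.07],
    [[0,0,0],-7,0.07],
    [[0,0,0],-7,0.07],
    [[0,0,0],-7,0.07],
    [[0,0,0],-7,0.07],
    [[0,0,0],-7,0.07],
  ],
)

```text
time_s: 14.98
ee_pos: [0.5096, -0.0149, 0.206]
eef_rot: [-3.142, -0.001, 2.945]
force: [-0.6, 1.0, -0.3]
grip_width: 0.0701
grip_force: 0.0
```

Request:
jog_arm(
  rows=[
    [[0,0,0],-6,0.06],
    [[0,0,0],0,0.06],
    [[0,0,0],0,0.06],
  ],
)

```text
time_s: 15.23
ee_pos: [0.5097, -0.0148, 0.2062]
eef_rot: [3.142, -0.0, 3.04]
force: [0.0, 0.5, -0.3]
grip_width: 0.0599
grip_force: 0.0
```

```bash
python3 - <<'E'
from m import *
c=camera("side");cv2.imwrite("pics/e.png",cv2.resize(c["image"][90:270,210:450,::-1],None,fx=3.3,fy=3.3,interpolation=2))
o=get_obs();print(o["ee_pos"],o["eef_rot"],o["qpos"])
E
```

```text
[ 0.5097 -0.0148  0.2062] [ 3.1416 -0.0004  3.0398] [-0.1008  0.2102  1.6316  0.      1.3002 -1.5698]
```

View pics/e.png

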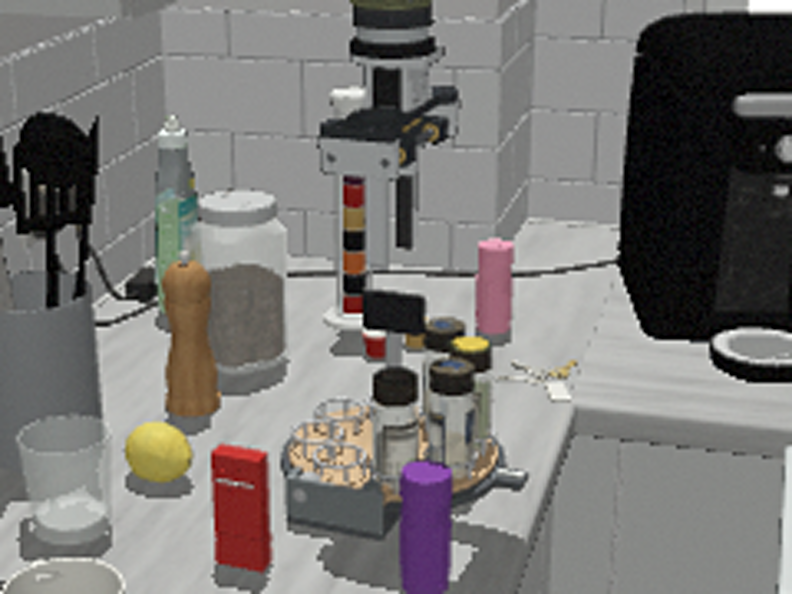

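The key stands upright on the worktop at crop pixel (240,510), clear of the carousel, and the gripper is over the black bar (395,312). I'm descending and gripping gently.

Request:
jog_arm(
  rows=[
    [[0,0,0.006],0,0.06],
    [[0,0,0.01],0,0.06],
    [[0,0,0.012],0,0.06],
    [[0,0,0.012],0,0.06],
    [[0,0,0.012],0,0.06],
    [[0,0,0.008],0,0.06],
    [[0,0,0.004],0,0.06],
    [[0,0,0],0,0.06],
    [[0,0,0],0,0.06],
  ],
)

```text
time_s: 16.03
ee_pos: [0.51, -0.0147, 0.1425]
eef_rot: [-3.142, 0.0, 3.043]
force: [-0.5, 0.1, -0.5]
grip_width: 0.06
grip_force: 0.0
```

Request:
jog_arm(
  rows=[
    [[0,0,0],0,0.01],
    [[0,0,0],0,0.01],
    [[0,0,0],0,0.01],
    [[0,0,0],0,0.01],
    [[0,0,0],0,0.01],
    [[0,0,0],0,0.01],
    [[0,0,0],0,0.01],
    [[0,0,0],0,0.01],
  ],
  squeeze=6,
)

```text
time_s: 16.7
ee_pos: [0.5098, -0.016, 0.1425]
eef_rot: [-3.139, 0.0, 3.044]
force: [-1.6, -12.6, 0.2]
grip_width: 0.0207
grip_force: 6.0
```

Request:
jog_arm(
  rows=[
    [[0,-0.0015,0],0,0.01],
    [[0,0,0],0,0.01],
    [[0,0,0],0,0.01],
    [[0,0,0],0,0.01],
  ],
)

```text
time_s: 17.03
ee_pos: [0.5096, -0.0177, 0.1425]
eef_rot: [-3.139, 0.0, 3.043]
force: [-1.0, -12.4, 0.2]
grip_width: 0.0169
grip_force: 6.0
```

Request:
jog_arm(
  rows=[
    [[0,-0.001,0],0,0.01],
    [[0,0,0],0,0.01],
    [[0,0,0],0,0.01],
    [[0,0,0],0,0.01],
  ],
)

```text
time_s: 17.37
ee_pos: [0.5096, -0.0184, 0.1425]
eef_rot: [-3.139, 0.0, 3.043]
force: [-1.0, -10.4, 1.4]
grip_width: 0.0162
grip_force: 6.0
```

Request:
jog_arm(
  rows=[
    [[0,-0.001,0],0,0.01],
    [[0,0,0],0,0.01],
    [[0,0,0],0,0.01],
    [[0,0,0],0,0.01],
  ],
)

```text
time_s: 17.7
ee_pos: [0.5096, -0.0184, 0.1425]
eef_rot: [-3.141, 0.0, 3.044]
force: [-0.0, -5.8, 0.5]
grip_width: 0.0162
grip_force: 6.0
```

Request:
jog_arm(
  rows=[
    [[0,0,0],0,0.01],
    [[0,0,0],0,0.01],
    [[0,0,0],0,0.01],
    [[0,0,0],0,0.01],
  ],
  squeeze=25,
)

```text
time_s: 18.03
ee_pos: [0.5096, -0.0184, 0.1425]
eef_rot: [-3.141, 0.0, 3.044]
force: [-0.1, -4.8, 1.5]
grip_width: 0.0159
grip_force: 25.0
```

```bash
python3 - <<'E'
from m import *
o=get_obs();print(o["ee_pos"],o["eef_rot"],o["force"],o["moment"],o["qpos"][5])
for n in("top","side"):
    c=camera(n);P,h=cloud(c);print(n);save(c,n+"g.png")
    b=(abs(P[...,2]-.121)<.004)&(np.hypot(P[...,0]-.506,P[...,1]+.017)<.13)
    k,l,st,ce=cv2.connectedComponentsWithStats(b.astype(np.uint8))
    for i in range(1,k):
        if st[i,4]>12: print(st[i,4],ce[i],P[l==i].mean(0))
a=cv2.imread("pics/topg.png")[180:300,260:400]
cv2.imwrite("pics/f.png",cv2.resize(a,None,fx=5,fy=5,interpolation=2))
E
```

```text
[ 0.5096 -0.0184  0.1425] [-3.1411  0.0002  3.0437] [-0.0662 -4.8109  1.5269] [-0.8795  0.0072 -0.0333] -1.5803473231702103
top
123 [350.0894 233.065 ] [ 0.47   -0.0826  0.1204]
101 [334.3861 241.7129] [ 0.4352 -0.0432  0.1201]
side
205 [347.8    195.3024] [ 0.4515 -0.0271  0.1214]
82 [329.5244 204.1098] [0.4874 0.0542 0.1213]
```

View pics/f.png

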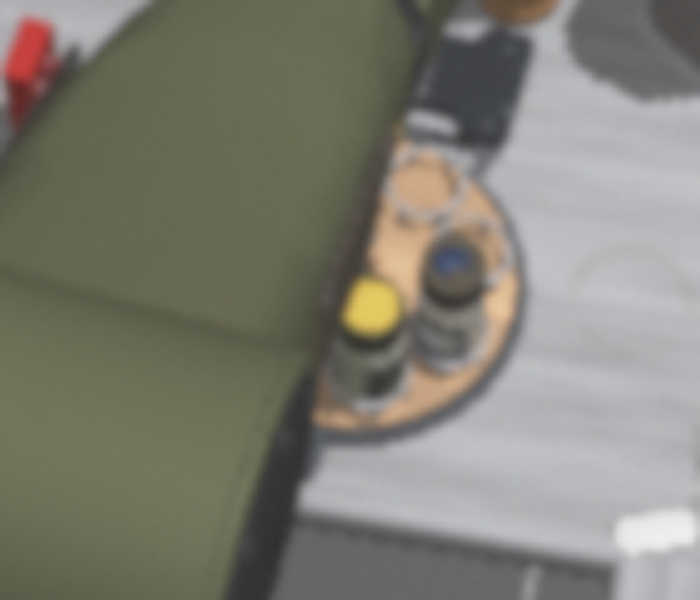

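The bar is held; the dotted jar is at crop pixel (372,310), still at its starting place. Now turning 22.5° clockwise.

Request:
jog_arm(
  rows=[
    [[0,-0.0005,0],0.5,0.01],
    [[0,0,0],1,0.01],
    [[0,0,0],2,0.01],
    [[0,0,0],2.5,0.01],
    [[0,0,0],2.5,0.01],
    [[0,0,0],2.5,0.01],
    [[0,0,0],2.5,0.01],
    [[0,0,0],2.5,0.01],
    [[0,0,0],2.5,0.01],
    [[0,0,0],2,0.01],
    [[0,0,0],1.5,0.01],
    [[0,0,0],0.5,0.01],
  ],
)

```text
time_s: 19.13
ee_pos: [0.5095, -0.0187, 0.1425]
eef_rot: [-3.141, 0.0, 2.649]
force: [-0.0, -3.0, 1.5]
grip_width: 0.016
grip_force: 25.0
```

Request:
jog_arm(
  rows=[
    [[0,0,0],0,0.01],
    [[0,0,0],0,0.01],
    [[0,0,0],0,0.01],
  ],
)

```text
time_s: 19.38
ee_pos: [0.5095, -0.0187, 0.1425]
eef_rot: [-3.142, 0.0, 2.651]
force: [-1.6, -4.1, 2.8]
grip_width: 0.0159
grip_force: 25.0
```

```bash
python3 - <<'E'
from m import *
o=get_obs();print(o["ee_pos"],o["eef_rot"]*57.2958,o["force"],o["moment"],o["qpos"][5])
for n in("top","side"):
    c=camera(n);P,h=cloud(c);print(n);save(c,n+"h.png")
    b=(abs(P[...,2]-.121)<.004)&(np.hypot(P[...,0]-.506,P[...,1]+.017)<.13)
    k,l,st,ce=cv2.connectedComponentsWithStats(b.astype(np.uint8))
    for i in range(1,k):
        if st[i,4]>12: print(st[i,4],ce[i],P[l==i].mean(0))
    y=b&(abs(h[...,0].astype(int)-27)<8)&(h[...,1]>110); print("yellow",y.sum(),P[y].mean(0) if y.any() else 0)
    w=(h[...,1]<45)&(h[...,2]>170)&(np.hypot(P[...,0]-.393,P[...,1]+.008)<.025)&(abs(P[...,2]-.011)<.006)
    print("white",w.sum(),P[w].mean(0) if w.any() else 0)
cv2.imwrite("pics/g.png",cv2.resize(cv2.imread("pics/sideh.png")[90:270,230:470],None,fx=3.3,fy=3.3,interpolation=2))
E
```

```text
[ 0.5095 -0.0187  0.1425] [-179.9986    0.0074  151.9163] [-1.6007 -4.1319  2.8326] [-0.6669  0.1528  0.0163] -1.189131981367675
top
116 [343.0172 238.7069] [ 0.4487 -0.0657  0.1205]
yellow 0 0
white 0 0
side
140 [350.5571 194.9643] [ 0.4439 -0.0313  0.1214]
15 [329. 195.] [ 0.5068 -0.0129  0.1213]
73 [320.137  203.5068] [0.5147 0.0578 0.1215]
73 [339.0959 203.3425] [0.462  0.0413 0.1214]
yellow 44 [ 0.4379 -0.0119  0.1227]
white 9 [ 0.393  -0.0083  0.0111]
```

View pics/g.png

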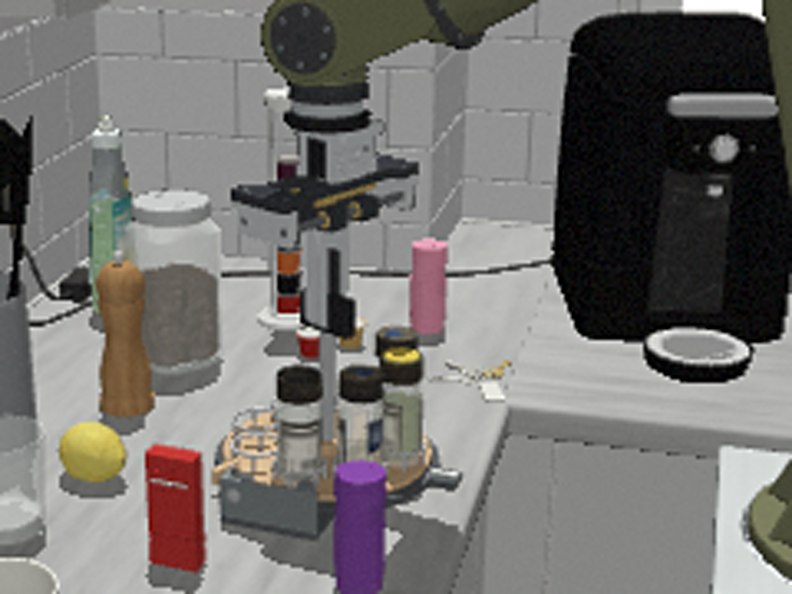

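```bash
python3 -c "
from station import *
print(hand_in())"
```

```text
the job is handed in; nothing more can be done
None
```

I pulled the lock key out and stood it on the worktop clear of the carousel, then turned the carousel 22.5° clockwise by the bar. By my measurements the yellow-dot jar is in line with the pointer to within about 1°. The gripper is still holding the bar there, and I handed the job in at about 19.5 s; the judge gave no result.

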